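Close the yellow-lidded food tubs

ROBOT

A 7-joint arm with a two-finger parallel gripper is mounted at the origin on the work surface. World frame = base frame: x ahead of the robot, y to its left, z up, the work surface at z = 0. Lengths are in m, angles in rad, forces in N, time in s.
With the tool pointing down it reaches from about 0.425 to 0.925 m from the base axis. Payload 6.8 kg.
Tool frame: the origin (TCP) lies at the very end of the fingers, on their centre line; the grasp point (between the pads) lies 19 mm behind it (robot.grasp_offset is the distance from the TCP to the grasp point, in m); z points along the fingers, y is the line along which they close (so a half turn about z gives the same grasp; the last joint's range is limited). The gripper opens to 88 mm and grips with 3 to 60 N. Pads are 20 mm wide; open, the fingers measure 115 mm over their backs; the gripper's body (75 mm by 178 mm) begins 61 mm behind the grasp point.
Start: joints at [-0.108, 0.477, 0.022, 1.555, -0.011, 1.109, -0.083], TCP at [0.675, 0, 0.186] pointing down, gripper open.
Joint ranges: [-2.96, 2.96], [-0.34, 2.1], [-1.41, 1.46], [0.24, 2.44], [-1.37, 4.51], [0.17, 1.92], [-2.96, 2.96]. Speed limits (rad/s): [2.39, 2.39, 3.14, 3.14, 3.14, 3.14, 3.14].

INTERFACE

Orientations are given as a 3x3 rotation matrix whose columns are the frame's x, y, z axes.
In Python, from station import robot, viewer gives the robot as it stands. The module is installed in compiled form; this text tells all that it offers.
- The arm moves only by the tool apply_moves, never from a script. Its argument "increments" is a list of rows, each a list of 7 numbers: the shift along the tool's x, y, z in m, then the turn, a rotation vector about the tool's x, y, z in rad, then the closure, from 0 (fully open) to 1 (shut). A call has 1 to 5 rows; each row is the pose to reach, as a shift and turn from the pose commanded when the call began, along the tool's axes at that moment; what a row does not reach only later rows make up. A row lasts 1/12 s, in which the tool goes at most 41.7 mm and 7.16 degrees, less where a joint would pass 70% of its speed; a pose out of reach is approached as far as the arm can. A call with a gripper value outside its range is refused whole. The fingers move at their own pace and stop on an object; the grip force is fixed at half the most. Time passes only in rows, so rows that repeat a pose let the fingers close. It gives the time, the measured TCP pose, the force, the opening and the grip force at its end, in the units of the state.
- robot.get_state(): the state, without advancing time (a new reading comes with each control period).
- viewer.get_image(name): name is "scene" or "side" or "wrist"; returns (picture, depth): 480x640x3 uint8, blue, green, red; 480x640 float32, m along the optical axis (not along the pixel's ray), 0 where there is no reading.
- viewer.camera_info(name): a dict with "camera_matrix" (3x3 intrinsics, pixels), "dist_coeffs" ([k1, k2, p1, p2, k3] as OpenCV has them; the pictures are not rectified), "cam_to_world" (4x4, takes a point from camera to world coordinates). Camera axes: x right, y down, z forward; pixel columns grow to the right and rows downward; lengths in m; the calibration is good to about 2 mm. A picture is of the moment at which its call begins: read the wrist's pose just before it. camera_info takes no time and is no camera call; for the wrist camera it gives the pose at the moment of the call.
- robot.close_job(): hands the job in; it is judged then, once.
The state is a dict: "clock": time; "joints": joint angles; "qd": joint speeds; "effort": joint torques, N m; "tool_pos": TCP position; "tcp_rot": TCP orientation; "wrist_force": force on the tool from outside, world axes, zero at the start; "wrist_torque": the same for the moment, N m; "opening": finger opening in m; "grip_force": force on a finger pad.
Only numpy, scipy, OpenCV 4.12 (cv2) and the standard library are available. Lean on these libraries where they do the work, as an engineer would, in place of code of your own. Each camera call takes 0.05 s, during which the arm holds its last target. There are 200 camera calls.

TASK

Two of the white food tubs on the packing table have yellow lids that are only half on: press each yellow lid straight down until it is fully home and hides the red seal band. The white-lidded tub still has to be topped up, so leave its lid resting half on, and leave all three tubs standing upright where they are.

Things in the scene. Friction and masses are not known exactly. Their poses are not given: they have to be found in the camera images.
- yellow1_top (a point): Yellow press-on lid, flat, 82 mm across, 17 mm skirt, of a round white food tub (about 0.5 kg, loose, upright on the table, red seal band round its neck). Point: centre of the lid's flat top; z up. Starts proud, top 88-92 mm above the table, red band showing; home, its top is at 80 mm and the band is hidden. Slides down with about 8 N friction, stays where pushed, hard stop when home.
- yellow2_top (a point): The other yellow lid, same size, of a round white food tub (about 0.5 kg, loose, upright on the table, red seal band round its neck). Point: centre of the lid's flat top; z up. Starts proud, top 88-92 mm above the table, red band showing; home, its top is at 80 mm and the band is hidden. Slides down with about 8 N friction, stays where pushed, hard stop when home.
- white_top (a point): White press-on lid, same size, of a round white food tub (about 0.5 kg, loose, upright on the table, red seal band round its neck). Point: centre of the lid's flat top; z up. Also half on (top at 88-92 mm), moves as easily; to be left so. Beyond the tubs, 20 mm or more clear of them and lower than the lids: a steel bowl, a stack of blue lids, a white block with blue caps.
Not all that is in view belongs to the job. What is shaped like the part that bears white_top but orange or purple is not meant.

How it is judged:
By the outcome, as a careful person would: the job done as asked, in the order asked, and still so for the second after the job is handed in, with the robot touching nothing.
It also fails if it takes over 40 s, if anything falls off the work surface, if the arm or the gripper's body presses on something with over 40 N, if the wrist force passes 120 N, or if a joint passes its speed limit or range.

## Working session

There is one attempt and no reset: what is moved stays moved. The work goes in short steps, Python scripts to look and compute and a tool call to move; the robot and the scene stay as the last step left them, time stands still between calls to the robot, and variables do not carry over. Pictures are saved under pics/ and viewed, at most 10 in all, crops included, and the job is handed in when it is done.

Besides the shell and the picture viewer there is one more tool, called as a command line: name --pt "numbers of a row" for each row, then --argument value for the rest. apply_moves: Moves the arm, as the interface text tells. Its arguments: {"type":"object","properties":{"increments":{"type":"array","items":{"type":"array","items":{"type":"number"}}}},"required":["increments"]}

```bash
mkdir -p pics
python3 - <<'E'
from station import robot, viewer
import cv2, numpy as np
s=robot.get_state(); print({k:np.round(v,3).tolist() for k,v in s.items()})
for n in ("scene","side"):
    im,d=viewer.get_image(n); cv2.imwrite(f"pics/{n}0.png",im); np.save(f"pics/{n}0.npy",d)
    c=viewer.camera_info(n); print(n,{k:np.round(v,3).tolist() for k,v in c.items()}, (d>0).mean())
E
```

```text
{'clock': 0.0, 'joints': [-0.108, 0.478, 0.022, 1.556, -0.012, 1.109, -0.083], 'qd': [0.0, 0.001, -0.0, -0.001, -0.0, 0.001, 0.001], 'effort': [-0.001, -58.285, 1.534, -27.261, -0.054, 0.017, 0.0], 'tool_pos': [0.674, -0.0, 0.185], 'tcp_rot': [[0.0, 1.0, -0.002], [1.0, -0.0, -0.0], [-0.0, -0.002, -1.0]], 'wrist_force': [-0.473, -0.217, 0.365], 'wrist_torque': [0.026, -0.036, -0.019], 'grip_force': 0.0, 'opening': 0.088}
scene {'camera_matrix': [[584.766, 0.0, 330.055], [0.0, 584.766, 240.074], [0.0, 0.0, 1.0]], 'dist_coeffs': [-0.097, 0.0, 0.0, 0.0, 0.0], 'cam_to_world': [[-0.822, 0.35, -0.448, 1.023], [0.569, 0.512, -0.644, 0.665], [0.004, -0.784, -0.62, 0.8], [0.0, 0.0, 0.0, 1.0]]} 0.9959212239583334
side {'camera_matrix': [[492.226, 0.0, 323.278], [0.0, 492.226, 238.44], [0.0, 0.0, 1.0]], 'dist_coeffs': [-0.125, 0.0, 0.0, 0.0, 0.0], 'cam_to_world': [[-0.833, -0.344, 0.434, 0.039], [-0.553, 0.525, -0.646, 0.709], [-0.006, -0.778, -0.628, 0.83], [0.0, 0.0, 0.0, 1.0]]} 0.9959016927083333
```

View pics/scene0.png

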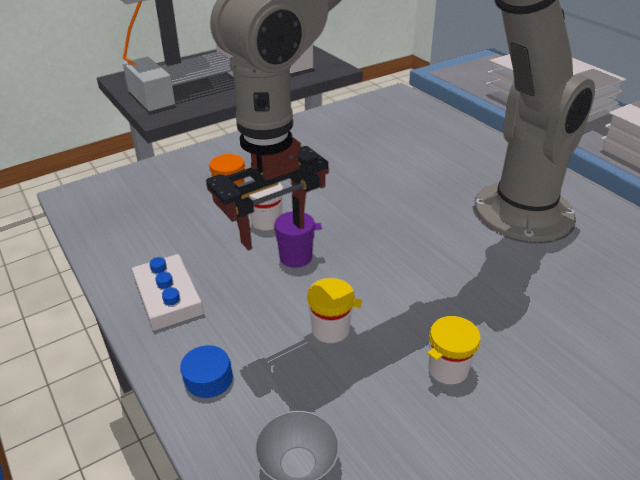

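View pics/side0.png

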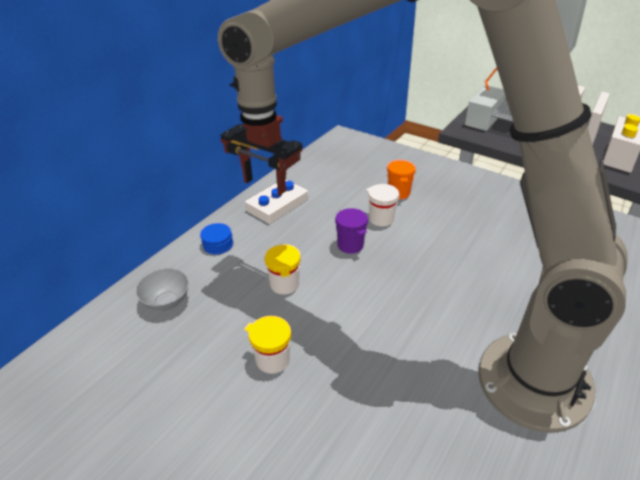

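The scene view shows yellow lids at about (331,297) and (455,337), and the white one at (267,190). The side view shows the yellow lids at (283,260) and (270,333), and the white one at (382,195). Next I'll locate the yellow lid tops.

```bash
cat > loc.py <<'E'
import cv2, numpy as np
from station import robot, viewer
def cloud(n,im,d,m,c=None):
    c=c or viewer.camera_info(n); v,u=np.nonzero(m&(d>0))
    p=cv2.undistortPoints(np.c_[u,v].astype(np.float32)[:,None],np.array(c["camera_matrix"]),np.array(c["dist_coeffs"]))[:,0]
    z=d[v,u][:,None]; P=np.c_[p*z,z]; T=np.array(c["cam_to_world"])
    return P@T[:3,:3].T+T[:3,3]
def yellow(im):
    h=cv2.cvtColor(im,cv2.COLOR_BGR2HSV)
    return cv2.inRange(h,(20,150,60),(35,255,255))
def lids(n,im,d,c=None):
    k,l,st,_=cv2.connectedComponentsWithStats(yellow(im))
    for i in range(1,k):
        if st[i,4]<300: continue
        P=cloud(n,im,d,l==i,c); top=np.percentile(P[:,2],90)
        if not .05<top<.12: continue
        zt=np.median(P[P[:,2]>top-.004,2]); Q=P[abs(P[:,2]-zt)<.003]
        # drop the tab: largest opened blob on a 1 mm raster, then enclosing circle
        o=Q[:,:2].min(0); g=np.zeros((160,160),np.uint8)
        ij=((Q[:,:2]-o)*1000+20).astype(int).clip(0,159); g[ij[:,1],ij[:,0]]=255
        g=cv2.morphologyEx(g,cv2.MORPH_CLOSE,np.ones((5,5)))
        g=cv2.morphologyEx(g,cv2.MORPH_OPEN,cv2.getStructuringElement(2,(25,25)))
        ct=max(cv2.findContours(g,0,2)[0],key=cv2.contourArea)
        (x,y),r=cv2.minEnclosingCircle(ct)
        print(n,st[i],"centre",np.round(o+(np.array([x,y])-19.5)/1000,4),"r",round(r,1),"z",round(zt,4))
E
python3 - <<'E'
from loc import *
for n in ("scene","side"):
    lids(n,cv2.imread(f"pics/{n}0.png"),np.load(f"pics/{n}0.npy"))
E
```

```text
scene [ 307  278   55   38 1490] centre [0.5963 0.054 ] r 40.4 z 0.0904
scene [ 428  316   53   44 1830] centre [0.4805 0.2459] r 40.6 z 0.0892
side [265 245  35  32 820] centre [0.5977 0.0444] r 22.8 z 0.092
side [ 245  316   46   37 1274] centre [0.4789 0.2463] r 40.3 z 0.0904
```

apply_moves --pt "0.018 -0.026 0 0 0 0 1" --pt "0.036 -0.052 0 0 0 0 1" --pt "0.054 -0.078 0 0 0 0 1" --pt "0.054 -0.078 0.03 0 0 0 1" --pt "0.054 -0.078 0.06 0 0 0 1"

```text
clock: 0.52
tool_pos: [0.5972, 0.0561, 0.1274]
tcp_rot: [[-0.003, 1.0, 0.004], [1.0, 0.003, 0.002], [0.002, 0.004, -1.0]]
wrist_force: [-0.2, 0.1, -0.4]
opening: 0.0583
grip_force: 0.0
```

Run:
```python
from loc import *
s=robot.get_state(); print(np.round(s["tool_pos"],4),np.round(s["tcp_rot"],3).tolist(),s["wrist_force"],s["opening"])
c=viewer.camera_info("wrist"); im,d=viewer.get_image("wrist"); cv2.imwrite("pics/w1.png",im); lids("wrist",im,d,c)
```

```text
[0.5972 0.0561 0.1274] [[-0.003, 1.0, 0.004], [1.0, 0.003, 0.002], [0.002, 0.004, -1.0]] [-0.20544307  0.13051492 -0.42712332] 0.05833216250443657Traceback (most recent call last):
  File "<stdin>", line 3, in <module>
  File "loc.py", line 23, in lids
    ct=max(cv2.findContours(g,0,2)[0],key=cv2.contourArea)
ValueError: max() iterable argument is empty
```

View pics/w1.png

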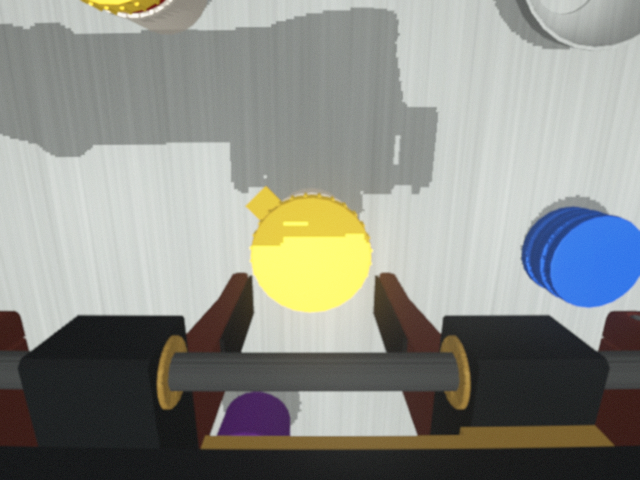

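The wrist view shows the lid at about (311,253), radius about 60 px, with the fingers still closing on either side and above it. I'll cast that centre pixel onto z=0.09.

```bash
cat >> loc.py <<'E'
def ray(c,u,v,z):
    p=cv2.undistortPoints(np.array([[[u,v]]],np.float32),np.array(c["camera_matrix"]),np.array(c["dist_coeffs"]))[0,0]
    T=np.array(c["cam_to_world"]); r=T[:3,:3]@[*p,1]; return T[:3,3]+r*(z-T[2,3])/r[2]
E
python3 - <<'E'
from loc import *
c=viewer.camera_info("wrist"); print(np.round(ray(c,311,253,.09),4), np.round(ray(c,251,253,.09),4), np.round(ray(c,371,253,.09),4))
E
```

```text
[0.5918 0.0534 0.09  ] [0.5525 0.0532 0.09  ] [0.631  0.0536 0.09  ]
```

apply_moves --pt "0 0 0 0 0 0 1" --pt "0 0 0 0 0 0 1" --pt "0 0 0 0 0 0 1" --pt "0 0 0 0 0 0 1" --pt "0 0 0 0 0 0 1"

```text
clock: 0.98
tool_pos: [0.5981, 0.0539, 0.1275]
tcp_rot: [[0.001, 1.0, 0.002], [1.0, -0.001, 0.0], [0.0, 0.002, -1.0]]
wrist_force: [0.2, -0.3, -0.8]
opening: 0.0202
grip_force: 0.0
```

apply_moves --pt "0 -0.004 0 0 0 0 1" --pt "0 -0.004 0 0 0 0 1" --pt "0 -0.004 0.01 0 0 0 1" --pt "0 -0.004 0.02 0 0 0 1" --pt "0 -0.004 0.03 0 0 0 1"

```text
clock: 1.4
tool_pos: [0.5927, 0.054, 0.0949]
tcp_rot: [[-0.0, 1.0, -0.0], [1.0, 0.0, -0.0], [-0.0, -0.0, -1.0]]
wrist_force: [0.5, 1.0, -0.3]
opening: 0.0004
grip_force: 0.0
```

apply_moves --pt "0 0 0.002 0 0 0 1" --pt "0 0 0.004 0 0 0 1" --pt "0 0 0.006 0 0 0 1" --pt "0 0 0.008 0 0 0 1" --pt "0 0 0.01 0 0 0 1"

```text
clock: 1.82
tool_pos: [0.5933, 0.054, 0.0862]
tcp_rot: [[0.0, 1.0, 0.001], [1.0, -0.0, 0.0], [0.0, 0.001, -1.0]]
wrist_force: [-0.2, -0.9, 0.1]
opening: 0.0003
grip_force: 0.0
```

apply_moves --pt "0 0 0.001 0 0 0 1" --pt "0 0 0.002 0 0 0 1" --pt "0 0 0.003 0 0 0 1" --pt "0 0 0.003 0 0 0 1"

```text
clock: 2.15
tool_pos: [0.593, 0.054, 0.0831]
tcp_rot: [[0.0, 1.0, -0.0], [1.0, -0.0, 0.0], [0.0, -0.0, -1.0]]
wrist_force: [-0.3, -0.1, -0.5]
opening: 0.0005
grip_force: 0.0
```

Run:
```python
from station import viewer
import cv2, numpy as np
a=[cv2.resize(viewer.get_image(n)[0][y:y+120,x:x+100],None,fx=4,fy=4,interpolation=2) for n,x,y in (("scene",290,240),("side",235,190))]
cv2.imwrite("pics/c2.png",np.hstack(a))
```

```text
(no output)
```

View pics/c2.png

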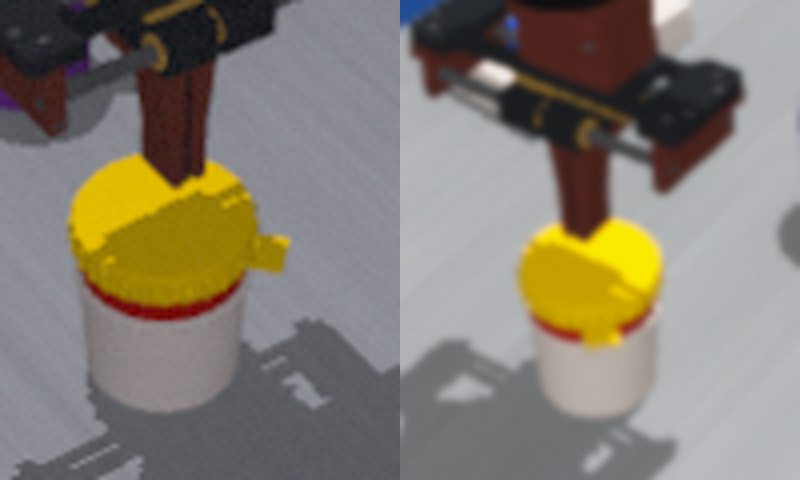

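The crops show the red band still visible. The fingertip is at scene ≈(334.5,286) and side ≈(281,249.5), behind the lid's centre, so it may be hovering or off-centre. I'll triangulate the tip and the lid.

```bash
cat >> loc.py <<'E'
def tri(px):
    A=[];b=[]
    for n,(u,v) in px.items():
        c=viewer.camera_info(n); o=np.array(c["cam_to_world"])[:3,3]; r=ray(c,u,v,0)-o; r/=np.linalg.norm(r)
        M=np.eye(3)-np.outer(r,r); A.append(M); b.append(M@o)
    x=np.linalg.lstsq(np.vstack(A),np.hstack(b),rcond=None)[0]; return x
E
python3 - <<'E'
from loc import *
s=robot.get_state(); print(np.round(s["tool_pos"],4), np.round(s["wrist_force"],2), np.round(s["wrist_torque"],2))
print("tip",np.round(tri({"scene":(334.5,286.2),"side":(281.2,249.5)}),4))
def proj(n,p):
    c=viewer.camera_info(n); W=np.linalg.inv(np.array(c["cam_to_world"]))
    return cv2.projectPoints(np.array([p],float),cv2.Rodrigues(W[:3,:3])[0],W[:3,3],np.array(c["camera_matrix"]),np.array(c["dist_coeffs"]))[0].ravel().round(1)
for n in ("scene","side"):
    print(n,"tcp proj",proj(n,s["tool_pos"]), "lid c",proj(n,[.594,.054,.09]))
    im,d=viewer.get_image(n); m=yellow(im)
    u,v={"scene":(334,284),"side":(281,247)}[n]
    P=cloud(n,im,d,np.pad(np.ones((3,3),bool),((v-1,480-v-2),(u-1,640-u-2)))); print("finger depth pts",np.round(np.median(P,0),4))
    lids(n,im,d)
E
```

```text
[0.5931 0.054  0.0832] [-0.05  0.31 -0.3 ] [0.01 0.01 0.02]
tip [0.5917 0.0581 0.1122]
scene tcp proj [331.9 296.2] lid c [331.5 293.6]
finger depth pts [0.599  0.0675 0.1257]
scene [ 307  279   55   37 1414] centre [0.5962 0.0539] r 39.9 z 0.0905
scene [ 428  316   53   44 1831] centre [0.4806 0.2468] r 40.7 z 0.0891
side tcp proj [282.2 258.8] lid c [281.7 256.4]
finger depth pts [0.5834 0.0653 0.1303]
side [265 245  35  32 795] centre [0.5877 0.033 ] r 19.3 z 0.0921
side [ 245  316   46   37 1284] centre [0.4793 0.246 ] r 40.7 z 0.0905
```

The lid hasn't moved (0.0905). The visible tip is really about 15–20 mm above it, so the closed fingers end higher than the reported TCP. I'll keep descending and watch the force.

apply_moves --pt "0 0 0.002 0 0 0 1" --pt "0 0 0.004 0 0 0 1" --pt "0 0 0.006 0 0 0 1" --pt "0 0 0.008 0 0 0 1"

```text
clock: 2.68
tool_pos: [0.5929, 0.054, 0.0749]
tcp_rot: [[-0.0, 1.0, -0.0], [1.0, 0.0, -0.0], [-0.0, -0.0, -1.0]]
wrist_force: [0.7, -0.2, -0.4]
opening: 0.0005
grip_force: 0.0
```

apply_moves --pt "0 0 0.002 0 0 0 1" --pt "0 0 0.004 0 0 0 1" --pt "0 0 0.005 0 0 0 1"

```text
clock: 2.93
tool_pos: [0.5928, 0.054, 0.0698]
tcp_rot: [[-0.0, 1.0, -0.0], [1.0, 0.0, -0.0], [-0.0, -0.0, -1.0]]
wrist_force: [-0.3, -0.0, 0.0]
opening: 0.0008
grip_force: 0.0
```

apply_moves --pt "0 0 0.001 0 0 0 1" --pt "0 0 0.002 0 0 0 1" --pt "0 0 0.003 0 0 0 1"

```text
clock: 3.18
tool_pos: [0.5931, 0.054, 0.0671]
tcp_rot: [[0.0, 1.0, 0.0], [1.0, -0.0, 0.0], [0.0, 0.0, -1.0]]
wrist_force: [-0.3, -0.3, 0.8]
opening: 0.0005
grip_force: 0.0
```

Run:
```python
from station import viewer,robot
import cv2, numpy as np
a=[cv2.resize(viewer.get_image(n)[0][y:y+120,x:x+100],None,fx=4,fy=4,interpolation=2) for n,x,y in (("scene",290,240),("side",235,190))]
cv2.imwrite("pics/c3.png",np.hstack(a)); print(robot.get_state()["wrist_force"])
```

```text
[-1.02570683  0.00761144 -0.23005449]
```

View pics/c3.png

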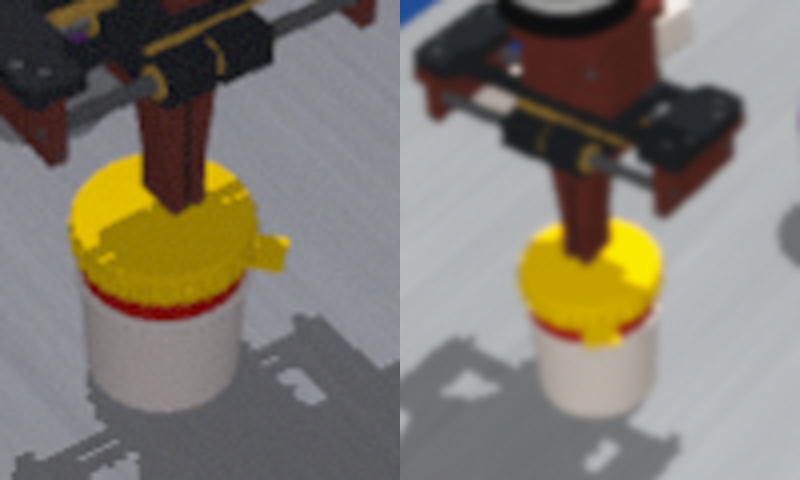

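The tip is now close to the lid's centre (scene ≈(334.5,293), side ≈(281.5,255.5)). The lid hasn't moved and the contact force is still zero, so I'll carry on down in small steps.

apply_moves --pt "0 0 0.001 0 0 0 1" --pt "0 0 0.002 0 0 0 1" --pt "0 0 0.003 0 0 0 1"

```text
clock: 3.53
tool_pos: [0.5931, 0.054, 0.0641]
tcp_rot: [[0.0, 1.0, 0.0], [1.0, -0.0, 0.0], [0.0, 0.0, -1.0]]
wrist_force: [-0.2, 0.0, -0.3]
opening: 0.0006
grip_force: 0.0
```

apply_moves --pt "0 0 0.001 0 0 0 1" --pt "0 0 0.002 0 0 0 1" --pt "0 0 0.003 0 0 0 1"

```text
clock: 3.78
tool_pos: [0.593, 0.054, 0.0611]
tcp_rot: [[0.0, 1.0, -0.0], [1.0, -0.0, 0.0], [0.0, -0.0, -1.0]]
wrist_force: [-0.2, 0.4, 0.5]
opening: 0.0004
grip_force: 0.0
```

apply_moves --pt "0 0 0.001 0 0 0 1" --pt "0 0 0.002 0 0 0 1" --pt "0 0 0.003 0 0 0 1"

```text
clock: 4.03
tool_pos: [0.593, 0.054, 0.058]
tcp_rot: [[0.0, 1.0, -0.0], [1.0, -0.0, -0.0], [-0.0, -0.0, -1.0]]
wrist_force: [-0.5, -0.1, -0.1]
opening: 0.0004
grip_force: 0.0
```

Run:
```python
from loc import *
a=[]
for n,x,y in (("scene",290,240),("side",235,190)):
    im,d=viewer.get_image(n); a.append(cv2.resize(im[y:y+120,x:x+100],None,fx=4,fy=4,interpolation=2))
    try: lids(n,im,d)
    except Exception as e: print(e)
cv2.imwrite("pics/c4.png",np.hstack(a)); s=robot.get_state(); print(s["wrist_force"],s["effort"],s["joints"])
```

```text
scene [ 307  279   55   37 1249] centre [0.5963 0.0543] r 39.4 z 0.0904
scene [ 428  316   53   44 1832] centre [0.4804 0.2464] r 40.9 z 0.089
side [265 245  35  32 692] centre [0.5696 0.0503] r 20.7 z 0.0922
side [ 245  316   46   37 1285] centre [0.4789 0.2457] r 40.8 z 0.0906
[-0.52465537  0.60063251  0.02770741] [ 3.69450554e-04 -5.37377000e+01  1.13211583e+00 -2.16321480e+01
 -4.22377512e-02 -2.91383610e-02 -8.80670523e-04] [-0.18827986  0.49551174 -0.00951486  1.85873019  0.00641148  0.78770345
 -0.20116159]
```

View pics/c4.png

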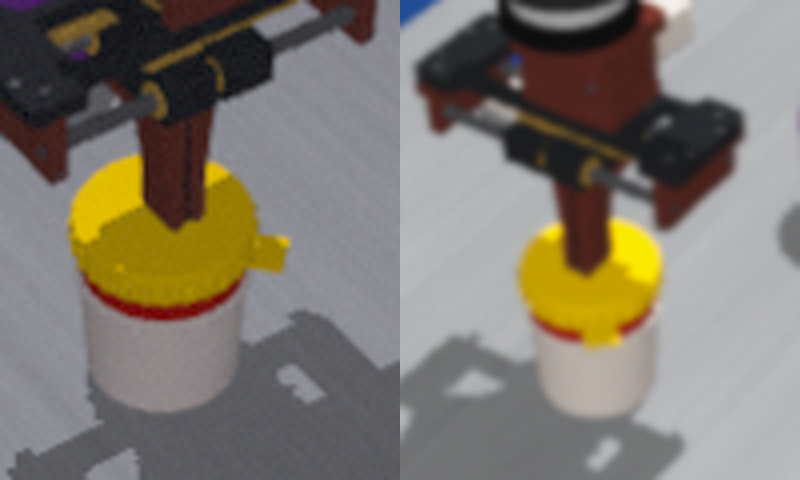

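The tip is still seen just above the lid, at scene ≈(334.5,297) and side ≈(282,258.5). The lid hasn't moved and its red band still shows. I'll continue down.

apply_moves --pt "0 0 0.001 0 0 0 1" --pt "0 0 0.002 0 0 0 1" --pt "0 0 0.003 0 0 0 1"

```text
clock: 4.38
tool_pos: [0.5931, 0.054, 0.0554]
tcp_rot: [[0.0, 1.0, 0.0], [1.0, -0.0, 0.0], [0.0, 0.0, -1.0]]
wrist_force: [-3.0, -0.1, 8.1]
opening: 0.0008
grip_force: 3.9
```

apply_moves --pt "0 0 0.001 0 0 0 1" --pt "0 0 0.002 0 0 0 1" --pt "0 0 0.003 0 0 0 1"

```text
clock: 4.63
tool_pos: [0.5931, 0.054, 0.0529]
tcp_rot: [[0.0, 1.0, 0.0], [1.0, -0.0, 0.0], [0.0, 0.0, -1.0]]
wrist_force: [-3.2, -0.6, 8.0]
opening: 0.0004
grip_force: 3.9
```

Run:
```python
from loc import *
print("tip at tcp .058",np.round(tri({"scene":(334.5,297.2),"side":(282,258.5)}),4))
im,d=viewer.get_image("scene"); lids("scene",im,d)
```

```text
tip at tcp .058 [0.5914 0.0581 0.0855]
scene [ 307  280   55   37 1224] centre [0.5991 0.0567] r 38.6 z 0.0879
scene [ 428  316   53   44 1829] centre [0.4805 0.2471] r 41.2 z 0.0891
```

Contact at 8 N, and the lid is now sliding down. I'll keep going until the hard stop.

apply_moves --pt "0 0 0.001 0 0 0 1" --pt "0 0 0.002 0 0 0 1" --pt "0 0 0.003 0 0 0 1"

```text
clock: 4.93
tool_pos: [0.5931, 0.054, 0.05]
tcp_rot: [[0.0, 1.0, 0.0], [1.0, -0.0, 0.0], [0.0, 0.0, -1.0]]
wrist_force: [-2.8, -0.1, 7.9]
opening: 0.0005
grip_force: 3.9
```

apply_moves --pt "0 0 0.001 0 0 0 1" --pt "0 0 0.002 0 0 0 1"

```text
clock: 5.1
tool_pos: [0.5932, 0.054, 0.048]
tcp_rot: [[0.0, 1.0, 0.0], [1.0, -0.0, 0.0], [0.0, 0.0, -1.0]]
wrist_force: [-3.2, 0.1, 7.3]
opening: 0.0004
grip_force: 3.9
```

apply_moves --pt "0 0 0.001 0 0 0 1" --pt "0 0 0.001 0 0 0 1"

```text
clock: 5.27
tool_pos: [0.5931, 0.0541, 0.0468]
tcp_rot: [[0.0, 1.0, 0.0], [1.0, -0.0, 0.0], [0.0, 0.0, -1.0]]
wrist_force: [-1.9, -0.8, 5.9]
opening: 0.0001
grip_force: 3.0
```

apply_moves --pt "0 0 0.001 0 0 0 1" --pt "0 0 0.001 0 0 0 1"

```text
clock: 5.43
tool_pos: [0.5931, 0.054, 0.0459]
tcp_rot: [[0.0, 1.0, 0.0], [1.0, -0.0, 0.0], [0.0, 0.0, -1.0]]
wrist_force: [-2.6, -0.8, 5.3]
opening: 0.0003
grip_force: 3.1
```

apply_moves --pt "0 0 0.001 0 0 0 1" --pt "0 0 0.001 0 0 0 1"

```text
clock: 5.6
tool_pos: [0.5931, 0.0541, 0.0449]
tcp_rot: [[0.0, 1.0, 0.0], [1.0, -0.0, 0.0], [0.0, 0.0, -1.0]]
wrist_force: [-2.2, 0.4, 6.1]
opening: 0.0004
grip_force: 3.2
```

Run:
```python
from loc import *
a=[]
for n,x,y in (("scene",290,240),("side",235,190)):
    im,d=viewer.get_image(n); a.append(cv2.resize(im[y:y+120,x:x+100],None,fx=4,fy=4,interpolation=2))
    lids(n,im,d)
cv2.imwrite("pics/c5.png",np.hstack(a))
```

```text
scene [ 307  283   55   38 1210] centre [0.5996 0.0754] r 27.9 z 0.08
scene [ 428  316   53   44 1831] centre [0.4813 0.246 ] r 40.7 z 0.0891Traceback (most recent call last):
  File "<stdin>", line 5, in <module>
  File "loc.py", line 23, in lids
    ct=max(cv2.findContours(g,0,2)[0],key=cv2.contourArea)
ValueError: max() iterable argument is empty
```

apply_moves --pt "0 0 0.001 0 0 0 1" --pt "0 0 0.001 0 0 0 1"

```text
clock: 5.87
tool_pos: [0.5931, 0.054, 0.0439]
tcp_rot: [[0.0, 1.0, 0.0], [1.0, -0.0, 0.0], [0.0, 0.0, -1.0]]
wrist_force: [-2.4, -0.6, 6.4]
opening: 0.0004
grip_force: 3.3
```

Run:
```python
from loc import *
a=[]
for n,x,y in (("scene",290,240),("side",235,190)):
    im,d=viewer.get_image(n); a.append(cv2.resize(im[y:y+120,x:x+100],None,fx=4,fy=4,interpolation=2))
    k,l,st,ce=cv2.connectedComponentsWithStats(yellow(im))
    for i in range(1,k):
        if st[i,4]<300: continue
        P=cloud(n,im,d,l==i); top=np.percentile(P[:,2],90)
        if not .05<top<.12: continue
        Q=P[P[:,2]>top-.008]; A=np.c_[Q[:,:2]-Q[:,:2].mean(0),np.ones(len(Q))]
        w=np.ones(len(Q),bool)
        for _ in range(8):
            f=np.linalg.lstsq(A[w],Q[w,2],rcond=None)[0]; w=abs(Q[:,2]-A@f)<.0015
        print(n,st[i],"slope",f[:2].round(3),"z",f[2].round(4),w.mean().round(2))
cv2.imwrite("pics/c5.png",np.hstack(a))
```

```text
scene [ 307  284   55   37 1205] slope [0.009 0.018] z 0.0789 0.64
scene [ 428  316   53   44 1830] slope [-0.003 -0.007] z 0.089 0.73
side [265 249  35  32 661] slope [0.005 0.001] z 0.0802 0.6
side [ 245  316   46   37 1282] slope [-0.001  0.013] z 0.0905 0.67
```

View pics/c5.png

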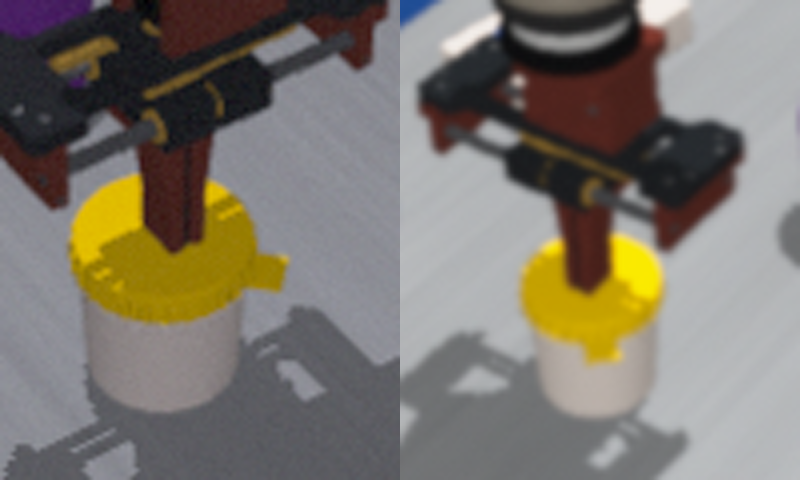

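The band is now hidden, with the lid at about 79–80 mm. I'll step down until the hard stop shows in the force.

apply_moves --pt "0 0 0.001 0 0 0 1" --pt "0 0 0.001 0 0 0 1"

```text
clock: 6.13
tool_pos: [0.5932, 0.0541, 0.0438]
tcp_rot: [[0.0, 1.0, 0.0], [1.0, -0.0, 0.0], [0.0, 0.0, -1.0]]
wrist_force: [-5.5, -0.9, 14.1]
opening: 0.0004
grip_force: 7.1
```

apply_moves --pt "0 0 0.0007 0 0 0 1" --pt "0 0 0.0007 0 0 0 1"

```text
clock: 6.3
tool_pos: [0.5933, 0.0541, 0.0437]
tcp_rot: [[0.0, 1.0, 0.001], [1.0, -0.0, 0.0], [0.0, 0.001, -1.0]]
wrist_force: [-7.2, -0.6, 19.9]
opening: 0.0001
grip_force: 9.8
```

Hard stop reached: the force rises to 20 N with the TCP holding at 0.0438. I'll lift off and go to the second lid.

apply_moves --pt "0 0 -0.015 0 0 0 1" --pt "0 0 -0.055 0 0 0 1" --pt "0.03 -0.017 -0.06 0 0 0 1" --pt "0.06 -0.035 -0.06 0 0 0 1" --pt "0.09 -0.053 -0.06 0 0 0 1"

```text
clock: 6.72
tool_pos: [0.5403, 0.1447, 0.1025]
tcp_rot: [[0.002, 1.0, 0.002], [1.0, -0.002, 0.001], [0.001, 0.002, -1.0]]
wrist_force: [-0.2, 0.1, -0.1]
opening: 0.0003
grip_force: 0.0
```

apply_moves --pt "0.03 -0.017 0 0 0 0 1" --pt "0.06 -0.035 0 0 0 0 1" --pt "0.09 -0.053 0 0 0 0 1" --pt "0.102 -0.06 0 0 0 0 1" --pt "0.102 -0.06 0 0 0 0 1"

```text
clock: 7.13
tool_pos: [0.4775, 0.2505, 0.1016]
tcp_rot: [[-0.007, 1.0, -0.001], [1.0, 0.007, 0.002], [0.002, -0.001, -1.0]]
wrist_force: [-0.7, -0.5, 0.4]
opening: 0.0004
grip_force: 0.0
```

Run:
```python
from loc import *
s=robot.get_state(); print(s["tool_pos"].round(4) if hasattr(s["tool_pos"],"round") else s["tool_pos"], s["wrist_force"])
for n in ("scene","side"):
    im,d=viewer.get_image(n); cv2.imwrite(f"pics/{n}6.png",im)
    try: lids(n,im,d)
    except Exception as e: print(e)
```

```text
[0.4775 0.2505 0.1016] [-0.66815066 -0.50421494  0.42282351]
scene [ 307  283   55   38 1469] centre [0.5952 0.0535] r 40.8 z 0.0788
scene [ 428  316   53   44 1818] centre [0.4811 0.246 ] r 40.8 z 0.0891
side [ 246  316   45   37 1231] centre [0.4793 0.2463] r 40.3 z 0.0906
```

View pics/scene6.png

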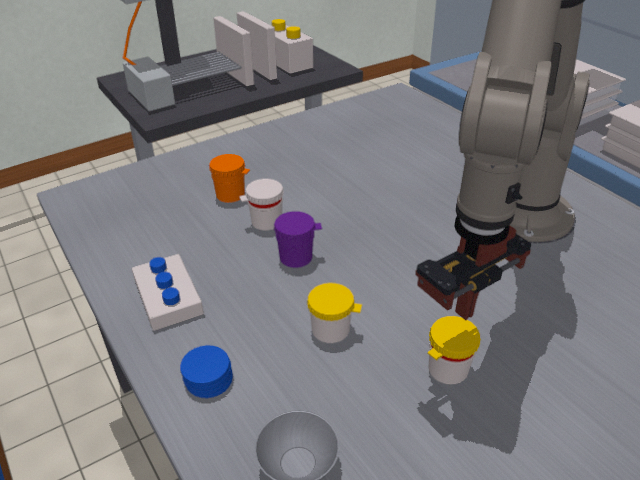

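The first lid is home at (331,302), with no band visible and the tub where it was. The white lid at (265,190) still shows its band. The gripper is above the second lid at (454,337), so I'll descend.

apply_moves --pt "0 0 0 0 0 0 1" --pt "0 0 0.015 0 0 0 1" --pt "0 0 0.03 0 0 0 1" --pt "0 0 0.038 0 0 0 1" --pt "0 0 0.038 0 0 0 1"

```text
clock: 7.65
tool_pos: [0.4796, 0.2437, 0.0618]
tcp_rot: [[0.002, 1.0, -0.003], [1.0, -0.002, -0.002], [-0.002, -0.003, -1.0]]
wrist_force: [-0.1, 0.1, 0.1]
opening: -0.0001
grip_force: 0.0
```

apply_moves --pt "0 0 0.002 0 0 0 1" --pt "0 0 0.004 0 0 0 1" --pt "0 0 0.006 0 0 0 1" --pt "0 0 0.008 0 0 0 1" --pt "0 0 0.01 0 0 0 1"

```text
clock: 8.07
tool_pos: [0.4803, 0.2461, 0.0537]
tcp_rot: [[0.0, 1.0, 0.001], [1.0, -0.0, 0.0], [0.0, 0.001, -1.0]]
wrist_force: [-0.1, -1.1, 6.4]
opening: 0.0005
grip_force: 3.6
```

apply_moves --pt "0 0 0.001 0 0 0 1" --pt "0 0 0.002 0 0 0 1" --pt "0 0 0.003 0 0 0 1" --pt "0 0 0.004 0 0 0 1" --pt "0 0 0.005 0 0 0 1"

```text
clock: 8.48
tool_pos: [0.4803, 0.2462, 0.0493]
tcp_rot: [[0.0, 1.0, 0.001], [1.0, -0.0, 0.0], [0.0, 0.001, -1.0]]
wrist_force: [-2.0, -1.3, 7.8]
opening: 0.0004
grip_force: 3.9
```

apply_moves --pt "0 0 0.001 0 0 0 1" --pt "0 0 0.002 0 0 0 1" --pt "0 0 0.003 0 0 0 1" --pt "0 0 0.004 0 0 0 1"

```text
clock: 8.82
tool_pos: [0.4804, 0.2462, 0.0453]
tcp_rot: [[-0.0, 1.0, 0.001], [1.0, 0.0, 0.0], [0.0, 0.001, -1.0]]
wrist_force: [-2.4, -1.5, 6.9]
opening: 0.0002
grip_force: 3.9
```

apply_moves --pt "0 0 0.001 0 0 0 1" --pt "0 0 0.002 0 0 0 1" --pt "0 0 0.002 0 0 0 1"

```text
clock: 9.07
tool_pos: [0.4804, 0.2462, 0.0438]
tcp_rot: [[0.0, 1.0, 0.001], [1.0, -0.0, 0.0], [0.0, 0.001, -1.0]]
wrist_force: [-2.5, -2.8, 12.5]
opening: 0.0008
grip_force: 6.1
```

apply_moves --pt "0 0 0.001 0 0 0 1" --pt "0 0 0.001 0 0 0 1"

```text
clock: 9.23
tool_pos: [0.4805, 0.2463, 0.0437]
tcp_rot: [[0.0, 1.0, 0.001], [1.0, -0.0, 0.0], [0.0, 0.001, -1.0]]
wrist_force: [-6.9, -3.6, 21.2]
opening: 0.0004
grip_force: 10.6
```

The second lid hits its hard stop at the same height. I'll lift clear and check.

apply_moves --pt "0 0 -0.015 0 0 0 1" --pt "0 0 -0.05 0 0 0 1" --pt "0 0 -0.09 0 0 0 1" --pt "0 0 -0.12 0 0 0 1" --pt "0 0 -0.12 0 0 0 1"

```text
clock: 9.65
tool_pos: [0.4837, 0.2483, 0.168]
tcp_rot: [[0.0, 1.0, 0.009], [1.0, -0.0, 0.006], [0.006, 0.009, -1.0]]
wrist_force: [-0.2, 0.1, 0.3]
opening: 0.0007
grip_force: 0.0
```

Run:
```python
from loc import *
for n in ("scene","side"):
    im,d=viewer.get_image(n); cv2.imwrite(f"pics/{n}7.png",im)
    try: lids(n,im,d)
    except Exception as e: print(e)
print(np.round(robot.get_state()["wrist_force"],2))
```

```text
scene [ 307  283   55   38 1470] centre [0.5957 0.0538] r 39.8 z 0.0789
scene [ 427  320   52   44 1786] centre [0.4807 0.2461] r 40.4 z 0.0791
side [ 246  320   45   36 1218] centre [0.4792 0.2458] r 40.4 z 0.0807
[-0.05 -0.54  0.08]
```

View pics/scene7.png

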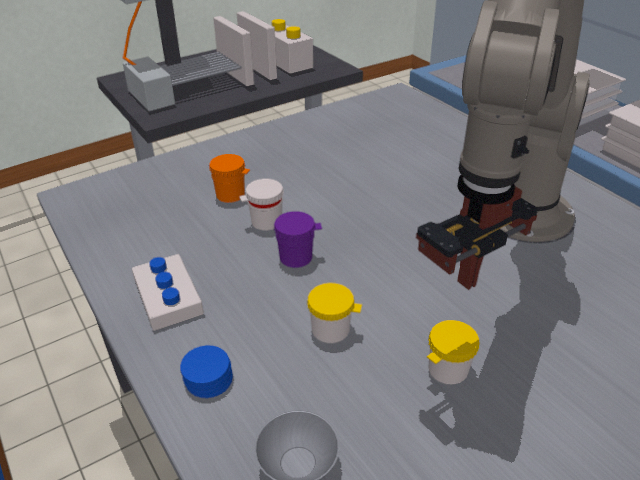

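Both yellow lids, at (331,302) and (454,341), are home with no band showing. The white lid at (265,190) still shows its band, and the arm is clear of everything.

```bash
python3 -c "
from station import robot
print(robot.close_job())"
```

```text
the job is handed in; nothing more can be done
None
```

Job handed in at about 10 s: both yellow lids are pressed fully home with their red bands hidden, the white lid is untouched and still half on, and all three tubs stand upright where they were.

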